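# Start the bench grinder and hold its speed lever in the green

## Task

To start the bench grinder, with the speed lever at rest, twist the red start switch clockwise to its stop, then let go so that it springs back. Then swing the red-handled speed lever clockwise against its spring until its white pointer stands over the green part of the coloured scale, never letting it run on into the red, and hold it there with the gripper: the job finishes while you are still holding it, with the loose things on the bench left where they are.

Things in the scene. Friction and masses are not known exactly. Their poses are not given: they have to be found in the camera images.
- switch_grip (a point): Centre of the red bar grip of the start switch, which sits on a yellow box 110 x 110 x 55 mm fixed to the bench. The bar is 44 mm long (its own x), 14 mm wide (its own y), 34 mm tall (z up); its top is 101 mm above the bench and this point 87 mm, on the vertical turning axis. A black disc 46 mm across, its top at 69 mm, lies under the bar and turns with it. The frame turns with the switch. A white dot on the box marks rest, a green one the start position.
- switch (a joint): Angle of the start switch, rad: 0 at rest, grows as it turns clockwise seen from above, stop at 1.0 (start). A spring returns it to 0: about 0.05 N m at rest, 0.17 N m at the stop.
- handle (a point): Centre of the upright red round handle of the speed lever: 22 mm diameter, 55 mm tall, of which the upper 53 mm, from 84 to 137 mm above the bench, are free; this point is 110 mm above the bench. The steel lever arm (16 mm wide, 74 to 82 mm above the bench) lies below it and runs from it to the pivot, 110 mm away along this frame's +x. The frame turns with the lever; z up. The lever is on a grey box 200 x 180 x 60 mm with a black top, fixed to the bench.
- pivot (a point): Point on the vertical axis of the speed lever, 74 mm above the bench; its hub is 32 mm across and ends 86 mm above the bench. x and y are the grey box's own (box centre is 20 mm along +x from here).
- pointer (a point): End part of the lever's thin white pointer, 85 mm from the pivot on the side opposite the handle, 74 mm above the bench; it turns with the lever. It is look-only and cannot be touched.
- green (a point): Middle of the green part of the coloured scale on the grey box, 85 mm from the pivot, at the pointer's height. x points away from the pivot, z up, y along the scale back towards the lever's rest: yellow (too slow) lies on +y, red (too fast) on -y. Green extends 8.5 mm to each side in y, yellow and red about 22 mm beyond. The scale is flat and fixed; where green lies along the lever's swing differs every time.
- lever (a joint): Angle of the speed lever, rad: 0 at rest, grows as it swings clockwise seen from above, stop at 1.1. A spring returns it to 0: about 3 N at the handle at rest, 8 N at the stop. The green middle lies somewhere between 0.4 and 0.75.
- socket: loose steel socket, upright cylinder, 28 mm diameter, 34 mm tall; leave it alone. Origin at its underside centre
- tape: loose yellow tape measure, 62 x 30 x 58 mm; leave it alone. Origin at its underside centre
- jar: loose glass jar with steel cap, 60 mm diameter, 75 mm tall; leave it alone. Origin at its underside centre
- screwdriver: loose screwdriver lying on the bench; leave it alone. Origin at the middle of its underside, x along it
- wrench: loose steel wrench lying on the bench; leave it alone. Origin at the middle of its underside, x along it
- offcut: loose pale wood offcut, 110 x 45 x 35 mm; leave it alone. Origin at its underside centre
- tin: loose shallow steel dish, 100 mm diameter, 35 mm tall; leave it alone. Origin at its underside centre

How it is judged:
By the outcome, as a careful person would: the job done as asked, in the order asked, and still so for the second after the job is handed in, while the arm keeps its last pose, push and grip.
It also fails if it takes over 56 s, if anything falls off the work surface, if the arm or the gripper's body presses on something with over 40 N, if the wrist force passes 120 N, or if a joint passes its speed limit or range.

## Robot

A 6-joint arm with a two-finger parallel gripper is mounted at the origin on the work surface. World frame = base frame: x ahead of the robot, y to its left, z up, the work surface at z = 0. Lengths are in m, angles in degrees, forces in N, time in s.
With the tool pointing down it reaches from about 0.4 to 0.825 m from the base axis. Payload 7 kg.
Tool frame: the origin (TCP) lies at the very end of the fingers, on their centre line; the grasp point (between the pads) lies hold_point_z behind it (hold_point_z is the distance from the TCP to the grasp point, in m); z points along the fingers, y is the direction in which the jaws open and shut (so a half turn about z gives the same grasp; the last joint's range is limited). The gripper opens to 88 mm and grips with 3 to 60 N. Pads are 19 mm wide; open, the fingers measure 130 mm over their backs; the gripper's body (78 mm by 193 mm) begins 47 mm behind the grasp point.
Start: joints at [85.548, 20.546, 0.682, 0, -70.136, -16.507], TCP at [0.241, 0.63, 0.194] pointing down, gripper open.
Joint ranges: [-176.03, 176.03], [-82.01, 121.73], [-58.28, 71.71], [-173.87, 95.51], [-174.79, -0.11], [-173.66, 173.66]. Speed limits (degrees/s): [136.94, 136.94, 172.46, 180, 180, 180].

## Interface

Orientations are given as [roll, pitch, yaw] about the fixed x, y, z axes, in that order (R = Rz(yaw) Ry(pitch) Rx(roll)).
In Python, from plant import get_obs, snapshot, close_job, hold_point_z gives the robot as it stands. The module is installed in compiled form; this text tells all that it offers.
- The arm moves only by the tool jog_arm, never from a script. Its argument "commands" is a list of rows, each a list of 4 numbers: the shift along the world's x, y, z in mm, then the turn about the world's z in degrees. In form: [[x, y, z, turn], ...]. A call has exactly 10 rows; each row shifts and turns the commanded pose from where the row before left it; what a row does not reach is not made up. A row lasts 1/12 s, in which the tool goes at most 41.7 mm and 7.16 degrees, less where a joint would pass 70% of its speed; a pose out of reach is approached as far as the arm can. A call is refused whole if a number of a shift passes 41.7 or a number of a turn 7.16, either way. A call with a gripper value outside its range is refused whole. "fingers" is the finger opening in mm, from 0 to 87.6, set as the call begins (left out, the last holds). The fingers move at their own pace and stop on an object; the grip force is fixed at half the most. Time passes only in rows, so rows that do not move let the fingers close, or fill a call up. It gives the time, the measured TCP pose, the force and the opening at its end, in the units of the state.
- get_obs(): the state, without advancing time (a new reading comes with each control period).
- snapshot(name): name is "scene" or "top" or "wrist"; returns a dict with "image" (420x560x3 uint8, red, green, blue), "fov_y" (degrees; the focal length in pixels is half the picture's height over the tangent of half this angle, whatever the lens; pixels are square), "cx", "cy" (the principal point, pixels), "dist_coeffs" ([k1, k2, p1, p2, k3] as OpenCV has them; the pictures are not rectified), "rvec" (rotation vector, rad) and "tvec" (3), from world to camera coordinates, as OpenCV has them; the wrist camera has in their place "mount" (4x4, takes a point from camera to tool coordinates, whose origin is the TCP and whose axes are the flange's). Camera axes: x right, y down, z forward; pixel columns grow to the right and rows downward; lengths in m; the calibration is good to about 2 mm. A picture is of the moment at which its call begins: read the wrist's pose just before it. There is no depth.
- close_job(): hands the job in, once; it reports no verdict.
The state is a dict: "clock": time; "joint_pos": joint angles; "qvel": joint speeds; "tau": joint torques, N m; "tool_pos": TCP position; "orientation": TCP orientation; "force": force on the tool from outside, world axes, zero at the start; "moment": the same for the moment, N m; "opening": finger opening in m.
Only numpy, scipy, OpenCV 4.12 (cv2) and the standard library are available. Lean on these libraries where they do the work, as an engineer would, in place of code of your own. Each camera call takes 0.05 s, during which the arm holds its last target.

## Working session

There is one attempt and no reset: what is moved stays moved. The work goes in short steps, Python scripts to look and compute and a tool call to move; the robot and the scene stay as the last step left them, time stands still between calls to the robot, and variables do not carry over. Pictures are saved under pics/ and viewed, and the job is handed in when it is done.

Besides the shell and the picture viewer there is one more tool, called after "Emit:" by a JSON object that holds its "op" and its "data", one argument or row to a line. jog_arm: Moves the arm, as the interface text tells. Its arguments: {"type":"object","properties":{"commands":{"type":"array","items":{"type":"array","items":{"type":"number"}}},"fingers":{"type":"number"}},"required":["commands"]}

```bash
mkdir -p pics
cat > h.py <<'E'
import numpy as np, cv2
from plant import get_obs, snapshot, close_job, hold_point_z
def K(s):
    f=210/np.tan(np.radians(s['fov_y']/2)); return np.array([[f,0,s['cx']],[0,f,s['cy']],[0,0,1.]])
def save(s,n,crop=None,z=1):
    im=s['image'][:,:,::-1]
    if crop: x0,y0,x1,y1=crop; im=im[y0:y1,x0:x1]
    im=cv2.resize(im,None,fx=z,fy=z,interpolation=cv2.INTER_CUBIC); cv2.imwrite('pics/'+n,im)
def ray(s,px):
    p=cv2.undistortPoints(np.array([[px]],float),K(s),np.array(s['dist_coeffs'],float))[0,0]
    R,_=cv2.Rodrigues(np.array(s['rvec'],float)); t=np.array(s['tvec'],float).ravel()
    return -R.T@t, R.T@np.array([p[0],p[1],1])
def at(s,px,z):
    c,d=ray(s,px); return c+d*(z-c[2])/d[2]
def proj(s,P):
    return cv2.projectPoints(np.array(P,float).reshape(-1,1,3),np.array(s['rvec'],float),np.array(s['tvec'],float),K(s),np.array(s['dist_coeffs'],float))[0][:,0]
E
python3 - <<'E'
from h import *
import pickle
print(get_obs(),hold_point_z() if callable(hold_point_z) else hold_point_z)
S={n:snapshot(n) for n in('scene','top')}
pickle.dump(S,open('s0.pkl','wb'))
for n in S: save(S[n],n+'0.png',None,1.4); print(n,{k:v for k,v in S[n].items() if k!='image'})
E
```

```text
{'clock': 0.0, 'joint_pos': array([ 8.55467496e+01,  2.05930519e+01,  6.32512961e-01, -1.98401862e-02,
       -7.01367727e+01, -1.65070956e+01]), 'qvel': array([ 0.06837322,  0.03731926,  0.06743021,  0.01515292, -0.01236517,
       -0.11238368]), 'tau': array([-2.44351533e-03, -5.82718885e+01,  2.93060392e+01,  6.99701026e+00,
        7.04320759e-03, -1.61723692e-04]), 'tool_pos': array([0.24129545, 0.62979526, 0.19259581]), 'orientation': array([ 1.79901399e+02, -9.77010630e-03, -2.09670946e+01]), 'force': array([ 0.54778489, -0.28563871, -0.01854674]), 'moment': array([ 0.00167725, -0.00439973,  0.02044962]), 'opening': 0.08775599254367855} 0.0188
scene {'fov_y': 56.734197238848395, 'cx': 282.99528496636026, 'cy': 209.72583929360567, 'dist_coeffs': array([-0.03235953,  0.        ,  0.        ,  0.        ,  0.        ]), 'rvec': array([ 0.83801482,  2.48238091, -1.14907483]), 'tvec': array([ 0.47755424, -0.14849104,  1.0583443 ])}
top {'fov_y': 54.53548601609749, 'cx': 277.76551216944245, 'cy': 207.78889570172873, 'dist_coeffs': array([-0.10713959,  0.        ,  0.        ,  0.        ,  0.        ]), 'rvec': array([ 2.21971327, -2.17608737,  0.07870277]), 'tvec': array([-0.0595863 ,  0.58061347,  0.95826254])}
```

View pics/scene0.png

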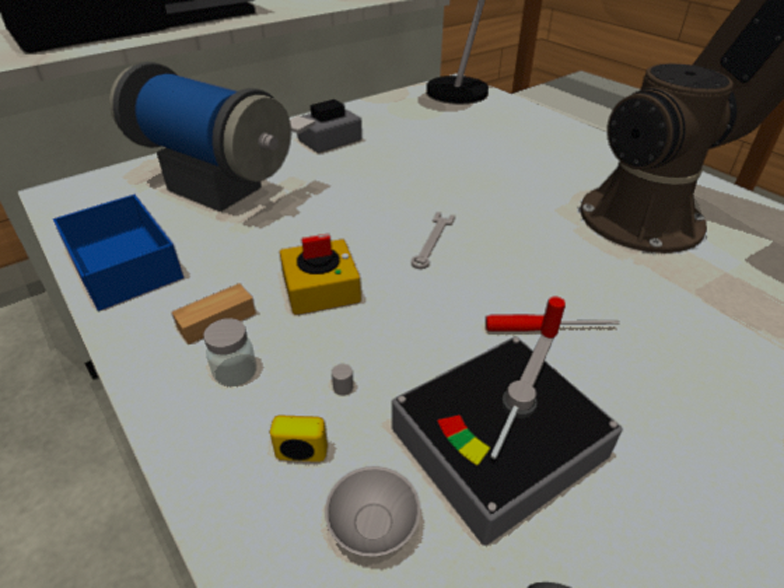

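View pics/top0.png

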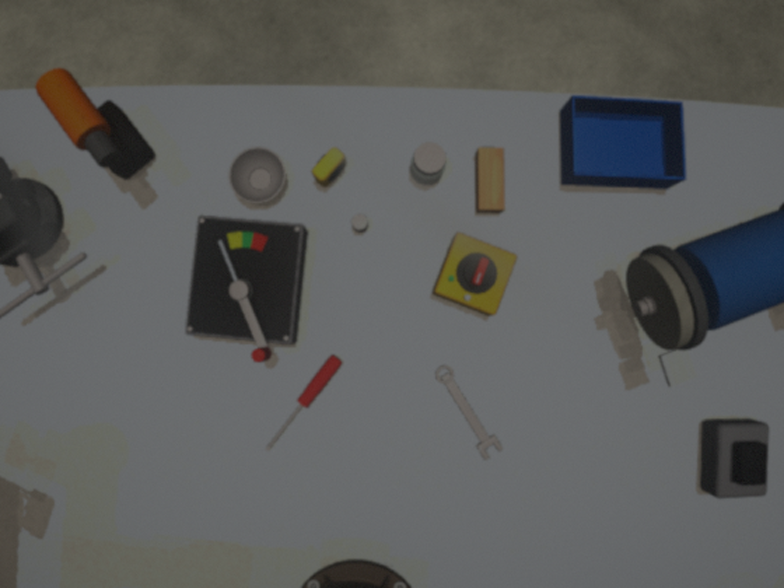

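Run:
```python
from h import *
import pickle
S=pickle.load(open('s0.pkl','rb'))
save(S['top'],'t_lev.png',(125,145,225,265),6)
save(S['top'],'t_sw.png',(300,155,380,235),7)
save(S['scene'],'s_lev.png',(270,205,450,390),4)
save(S['scene'],'s_sw.png',(190,155,270,230),7)
for p in [(118,132),(370,570)]: pass
print(at(S['top'],(265/1.4,585/1.4),0))
```

```text
[0.06401565 0.1579983  0.        ]
```

View pics/t_lev.png

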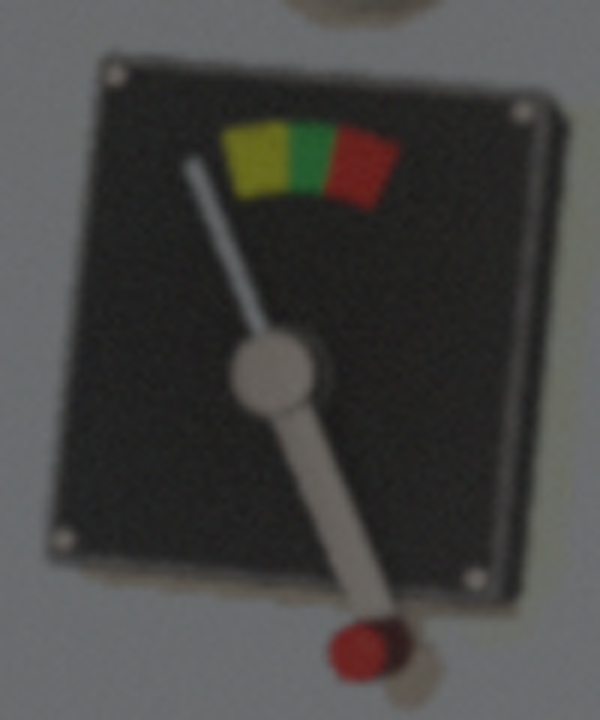

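View pics/t_sw.png

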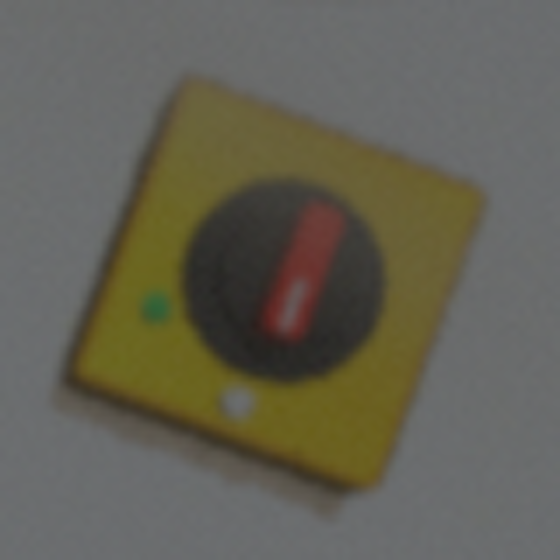

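View pics/s_lev.png

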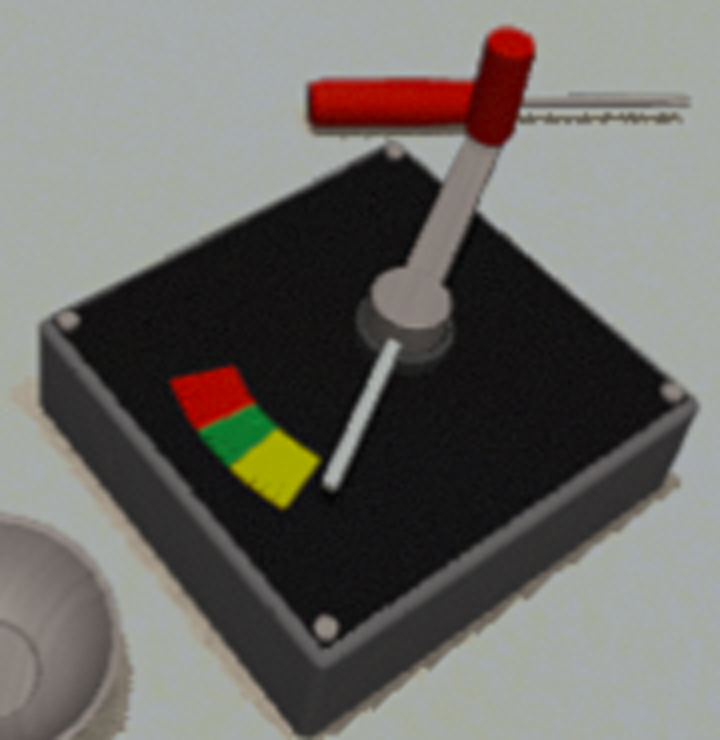

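View pics/s_sw.png

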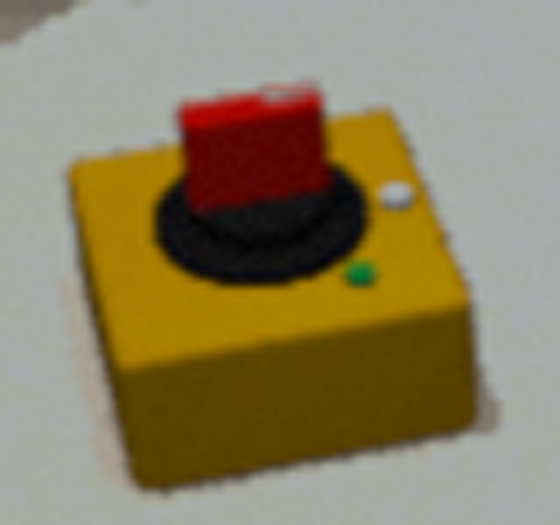

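Run:
```python
from h import *
import pickle
S=pickle.load(open('s0.pkl','rb'))
def c(n,o,z,u,h):
    p=[(u[0]+.5)/z-.5+o[0],(u[1]+.5)/z-.5+o[1]]
    r=at(S[n],p,h); return r
T=lambda u,h:c('top',(300,155),7,u,h)
B=lambda u,h:c('scene',(190,155),7,u,h)
print('bar T',T((285,335),.101),T((325,205),.101),T((305,270),.101),'disc',T((285,280),.069))
print('dots T w,g',T((237,403),.0555),T((155,307),.0555))
print('bar B',B((250,105),.101),'disc',B((260,222),.069),'dots',B((396,195),.0555),B((360,273),.0555))
L=lambda u,h:c('top',(125,145),6,u,h)
M=lambda u,h:c('scene',(270,205),4,u,h)
for nm,F,d in(('top',L,dict(hub=((273,373),.086),hand=((360,652),.137),ptr=((194,163),.074),g=((310,160),.061),yg=((289,160),.061),gr=((332,165),.061),yo=((228,165),.061),ro=((390,178),.061))),
 ('scene',M,dict(hub=((411,297),.086),hand=((511,45),.137),ptr=((332,485),.074),g=((237,436),.061),yg=((252,449),.061),gr=((220,419),.061),yo=((305,480),.061),ro=((200,375),.061)))):
    P={k:F(*v) for k,v in d.items()}
    for k in P:
        v=P[k]-P['hub']; print(nm,k,P[k].round(4),'r',round(np.hypot(*v[:2]),4),'ang',round(np.degrees(np.arctan2(v[1],v[0])),1))
```

```text
bar T [ 0.59137161 -0.18435932  0.101     ] [ 0.63276988 -0.19669486  0.101     ] [ 0.61202997 -0.19050664  0.101     ] disc [ 0.61175764 -0.18952221  0.069     ]
dots T w,g [ 0.57197813 -0.17624551  0.0555    ] [ 0.60315648 -0.14867857  0.0555    ]
bar B [ 0.61332622 -0.18650526  0.101     ] disc [ 0.62126244 -0.17274636  0.069     ] dots [ 0.57097202 -0.17548946  0.0555    ] [ 0.60190601 -0.14844711  0.0555    ]
top hub [0.5751 0.1935 0.086 ] r 0.0 ang 0.0
top hand [0.4753 0.1468 0.137 ] r 0.1102 ang -154.9
top ptr [0.6551 0.23   0.074 ] r 0.0879 ang 24.5
top g [0.6589 0.1885 0.061 ] r 0.0839 ang -3.4
top yg [0.6587 0.1967 0.061 ] r 0.0837 ang 2.2
top gr [0.6571 0.1799 0.061 ] r 0.0831 ang -9.4
top yo [0.6564 0.2204 0.061 ] r 0.0856 ang 18.3
top ro [0.6524 0.1572 0.061 ] r 0.0854 ang -25.1
scene hub [0.5756 0.1957 0.086 ] r 0.0 ang 0.0
scene hand [0.4782 0.1522 0.137 ] r 0.1066 ang -155.9
scene ptr [0.655  0.2328 0.074 ] r 0.0877 ang 25.0
scene g [0.6611 0.1903 0.061 ] r 0.0857 ang -3.6
scene yg [0.6605 0.1981 0.061 ] r 0.085 ang 1.6
scene gr [0.661  0.1806 0.061 ] r 0.0868 ang -10.1
scene yo [0.6541 0.2201 0.061 ] r 0.0822 ang 17.2
scene ro [0.6533 0.1603 0.061 ] r 0.0854 ang -24.5
```

Emit:
{"op": "jog_arm", "data": {
  "commands": [
    [15,-33,0,0],
    [15,-33,0,0],
    [15,-33,0,0],
    [15,-33,0,0],
    [15,-33,0,0],
    [15,-33,0,0],
    [15,-33,0,0],
    [15,-33,0,0],
    [15,-33,0,0],
    [15,-33,0,0]
  ],
  "fingers": 50
}}

```text
clock: 0.93
tool_pos: [0.3916, 0.2984, 0.1935]
orientation: [180.0, 0.0, -20.9]
force: [1.0, 0.3, -1.1]
opening: 0.0499
```

Emit:
{"op": "jog_arm", "data": {
  "commands": [
    [15,-33,0,0],
    [15,-33,0,0],
    [15,-33,0,0],
    [15,-33,0,0],
    [15,-33,0,0],
    [15,-33,0,0],
    [15,-33,0,0],
    [15,-33,0,0],
    [15,-33,0,0],
    [15,-33,0,0]
  ]
}}

```text
clock: 1.77
tool_pos: [0.5417, -0.0315, 0.1934]
orientation: [-180.0, 0.0, -21.0]
force: [0.4, 0.5, -0.1]
opening: 0.0503
```

Emit:
{"op": "jog_arm", "data": {
  "commands": [
    [15,-33,0,0],
    [15,-33,0,0],
    [15,-33,0,0],
    [15,-33,0,0],
    [10,-26,0,0],
    [0,0,0,1.5],
    [0,0,0,1.5],
    [0,0,0,0],
    [0,0,0,0],
    [0,0,0,0]
  ]
}}

```text
clock: 2.6
tool_pos: [0.6113, -0.1874, 0.1935]
orientation: [180.0, 0.0, -18.0]
force: [-0.3, -0.4, -0.0]
opening: 0.0499
```

Run:
```python
from h import *
import pickle
o=get_obs(); s=snapshot('wrist')
pickle.dump((o,s),open('w1.pkl','wb')); save(s,'w1.png',None,1.4)
print(o['clock'],o['tool_pos'],o['orientation'],o['joint_pos'],s['mount'])
R=cv2.Rodrigues
from scipy.spatial.transform import Rotation as Ro
T=np.eye(4);T[:3,:3]=Ro.from_euler('xyz',o['orientation'],degrees=True).as_matrix();T[:3,3]=o['tool_pos']
M=np.linalg.inv(T@s['mount']); s['rvec']=Ro.from_matrix(M[:3,:3]).as_rotvec(); s['tvec']=M[:3,3]
print(proj(s,[[.612,-.189,.101],[.612,-.189,.069],[.572,-.176,.0555],[.603,-.1486,.0555]]))
```

```text
2.6 [ 0.61128796 -0.1874022   0.19345006] [ 1.79998073e+02  1.61625964e-02 -1.79858079e+01] [ 4.10458037e-01  1.72399263e+01 -4.12191323e+00 -3.51325242e-03
 -6.86541053e+01  7.16050136e+01] [[-4.22857842e-04 -9.54834749e-01 -2.97137043e-01  8.12329586e-02]
 [ 9.99999815e-01 -5.33587530e-04  2.91549482e-04  2.48859970e-04]
 [-4.36930198e-04 -2.97136865e-01  9.54834799e-01 -1.90874264e-01]
 [ 0.00000000e+00  0.00000000e+00  0.00000000e+00  1.00000000e+00]]
[[280.40733294 198.27184816]
 [280.29306395 189.58649889]
 [280.22299312 224.26121817]
 [246.68475322 205.69480171]]
```

View pics/w1.png

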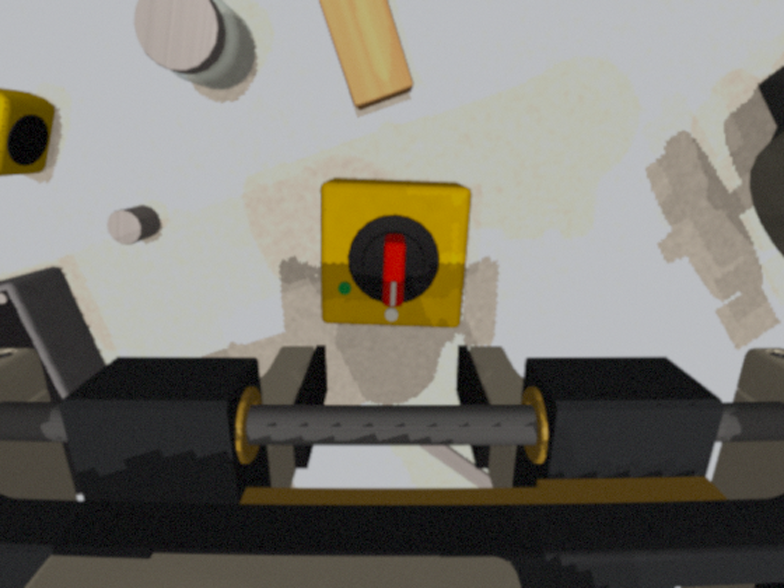

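Run:
```python
from h import *
import pickle
o,s=pickle.load(open('w1.pkl','rb')); save(s,'w1c.png',(220,120,345,240),6)
from scipy.spatial.transform import Rotation as Ro
T=np.eye(4);T[:3,:3]=Ro.from_euler('xyz',o['orientation'],degrees=True).as_matrix();T[:3,3]=o['tool_pos']
M=np.linalg.inv(T@s['mount']); s['rvec']=Ro.from_matrix(M[:3,:3]).as_rotvec(); s['tvec']=M[:3,3]
a=np.radians(-17.5);R=np.array([[np.cos(a),-np.sin(a)],[np.sin(a),np.cos(a)]])
P=[[*(np.array([.612,-.189])+R@[x,y]),.101] for x in(-.022,.022) for y in(-.007,.007)]
print((proj(s,P)-[220,120])*6)
```

```text
[[408.79488894 606.05641088]
 [318.3514271  606.83011791]
 [408.52770375 326.25140794]
 [314.00266686 327.08608834]]
```

View pics/w1c.png

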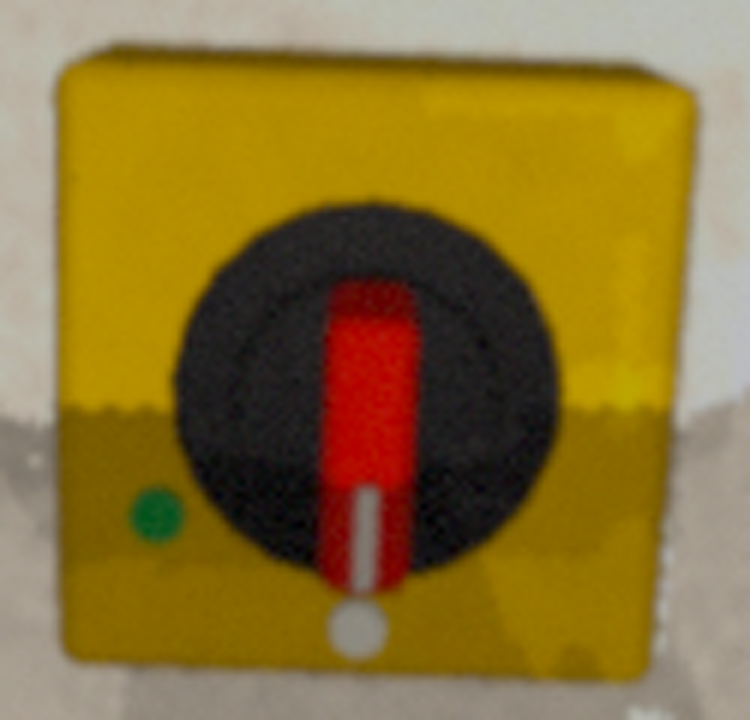

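Emit:
{"op": "jog_arm", "data": {
  "commands": [
    [1.5,-2.5,0,-0.6],
    [0,0,-15,0],
    [0,0,-20,0],
    [0,0,-20,0],
    [0,0,-20,0],
    [0,0,-15,0],
    [0,0,-15,0],
    [0,0,-12,0],
    [0,0,0,0],
    [0,0,0,0]
  ]
}}

```text
clock: 3.48
tool_pos: [0.6128, -0.1901, 0.0763]
orientation: [180.0, 0.1, -18.6]
force: [0.4, -0.7, 0.5]
opening: 0.0498
```

Emit:
{"op": "jog_arm", "data": {
  "commands": [
    [0,0,0,0],
    [0,0,0,0],
    [0,0,0,0],
    [0,0,0,0],
    [0,0,0,0],
    [0,0,0,0],
    [0,0,0,0],
    [0,0,0,0],
    [0,0,0,0],
    [0,0,0,0]
  ],
  "fingers": 0
}}

```text
clock: 4.32
tool_pos: [0.6129, -0.1902, 0.0765]
orientation: [180.0, 0.0, -18.6]
force: [-0.8, -0.4, 0.2]
opening: 0.0005
```

Run:
```python
from h import *
s=snapshot('scene'); save(s,'s2.png',(150,60,350,240),4)
s=snapshot('wrist'); save(s,'w2.png',None,1.4)
o=get_obs(); print(o['opening'],o['tool_pos'],o['force'])
```

```text
0.0003982940077913415 [ 0.61293219 -0.19021114  0.07651998] [-0.36213038  0.0185086   0.22028776]
```

View pics/s2.png

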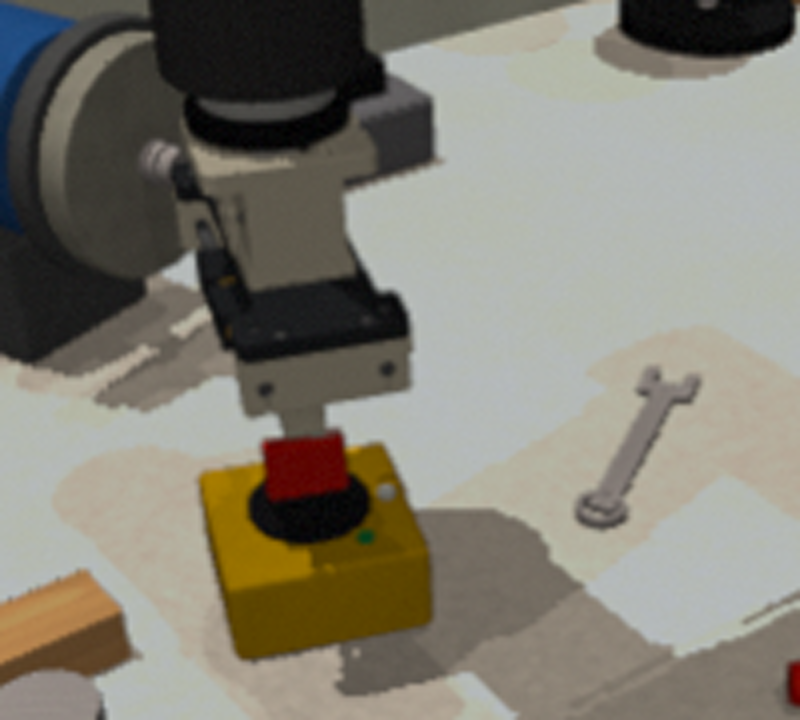

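View pics/w2.png

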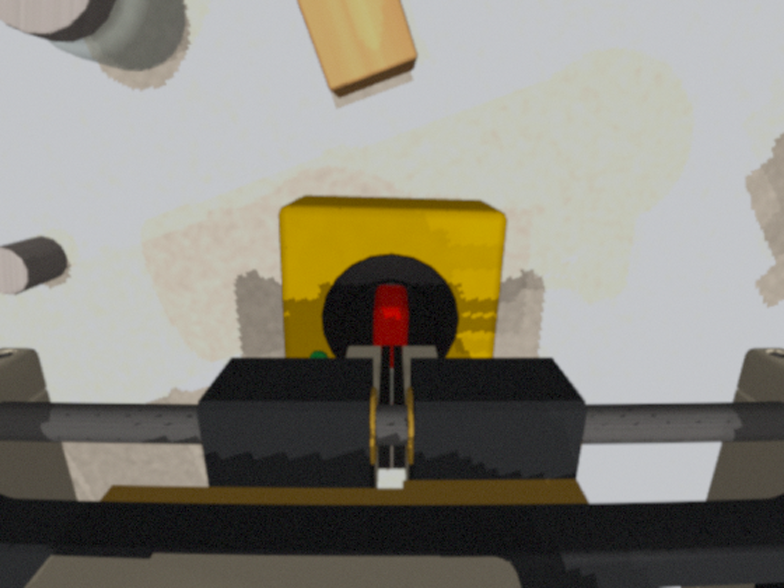

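Run:
```python
from h import *
from scipy.spatial.transform import Rotation as Ro
o=get_obs(); s=snapshot('scene')
print((proj(s,[o['tool_pos'],[.613,-.19,.101],[.613,-.19,.16]])-[150,60])*4)
w=snapshot('wrist'); save(w,'w2c.png',(200,170,360,290),5)
M=np.linalg.inv(w['mount']); w['rvec']=Ro.from_matrix(M[:3,:3]).as_rotvec(); w['tvec']=M[:3,3]
P=[[x,y,z] for x in (0,.0095) for y in(0,.007) for z in(0,-.02,-.05)]
print(np.c_[np.array(P),(proj(w,P)-[200,170])*5])
```

```text
[[302.07802154 472.76652786]
 [298.23462179 435.07600321]
 [288.13752108 337.49940641]]
[[ 0.00000000e+00  0.00000000e+00  0.00000000e+00  3.94468217e+02
   3.47684349e+02]
 [ 0.00000000e+00  0.00000000e+00 -2.00000000e-02  3.94310571e+02
   4.15643382e+02]
 [ 0.00000000e+00  0.00000000e+00 -5.00000000e-02  3.94004455e+02
   5.47945921e+02]
 [ 0.00000000e+00  7.00000000e-03  0.00000000e+00  4.49382503e+02
   3.47646510e+02]
 [ 0.00000000e+00  7.00000000e-03 -2.00000000e-02  4.54798311e+02
   4.15596657e+02]
 [ 0.00000000e+00  7.00000000e-03 -5.00000000e-02  4.65324982e+02
   5.47876959e+02]
 [ 9.50000000e-03  0.00000000e+00  0.00000000e+00  3.94403778e+02
   2.77827671e+02]
 [ 9.50000000e-03  0.00000000e+00 -2.00000000e-02  3.94236638e+02
   3.39669871e+02]
 [ 9.50000000e-03  0.00000000e+00 -5.00000000e-02  3.93910322e+02
   4.60673999e+02]
 [ 9.50000000e-03  7.00000000e-03  0.00000000e+00  4.50094873e+02
   2.77792944e+02]
 [ 9.50000000e-03  7.00000000e-03 -2.00000000e-02  4.55677720e+02
   3.39627110e+02]
 [ 9.50000000e-03  7.00000000e-03 -5.00000000e-02  4.66585555e+02
   4.60610944e+02]]
```

View pics/w2c.png

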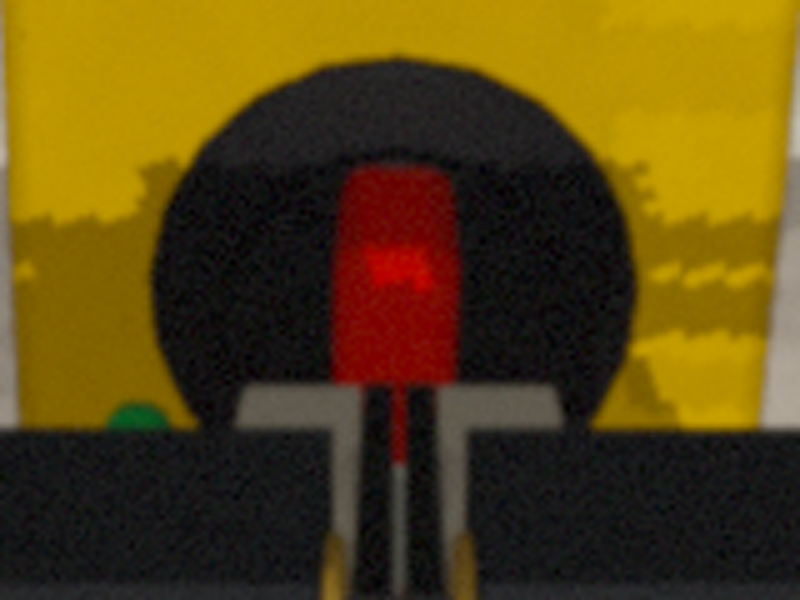

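Closed to 0 mm: both pictures show the fingertips closed just above the bar (fingertip edge at row ~247 of the wrist picture, which at x=+9.5 mm means about 30 mm behind the reported TCP). I'll open and go lower, carefully.

Emit:
{"op": "jog_arm", "data": {
  "commands": [
    [0,0,0,0],
    [0,0,0,0],
    [0,0,0,0],
    [0,0,0,0],
    [0,0,0,0],
    [0,0,-5,0],
    [0,0,-5,0],
    [0,0,-5,0],
    [0,0,0,0],
    [0,0,0,0]
  ],
  "fingers": 40
}}

```text
clock: 5.35
tool_pos: [0.6125, -0.1902, 0.0608]
orientation: [180.0, 0.1, -18.6]
force: [-0.0, -0.3, -0.1]
opening: 0.0401
```

Run:
```python
from h import *
s=snapshot('scene'); save(s,'s3.png',(190,100,270,230),5)
s=snapshot('wrist'); save(s,'w3.png',(180,150,380,300),4)
o=get_obs(); print(o['opening'],o['tool_pos'],o['force'])
```

```text
0.040080806681164316 [ 0.61299569 -0.19023479  0.06150878] [-0.03763127 -0.66848406  0.43307508]
```

View pics/s3.png

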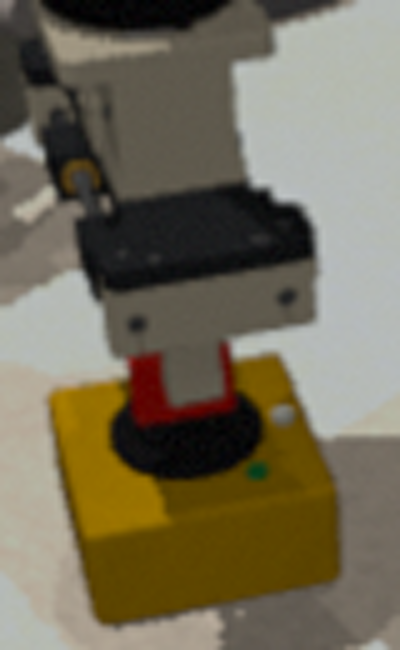

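View pics/w3.png

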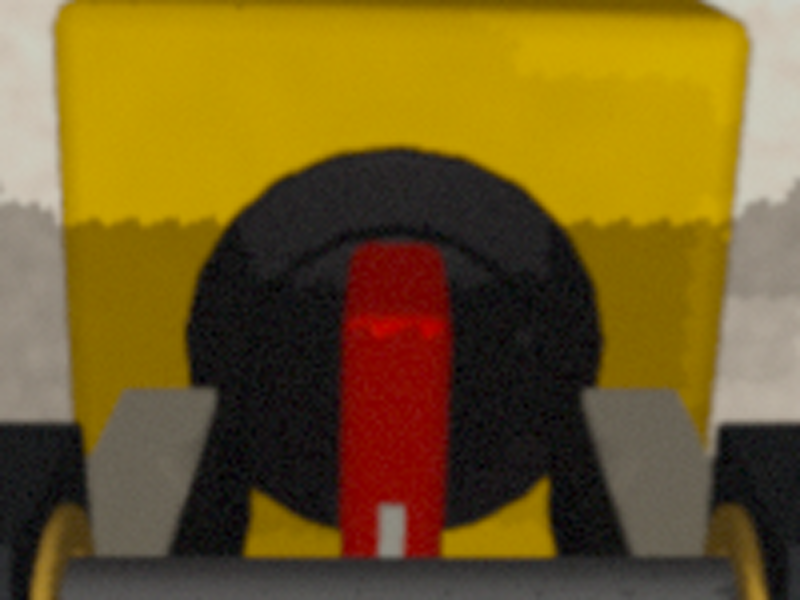

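Run:
```python
from h import *
import pickle
s=pickle.load(open('s0.pkl','rb'))['scene']
a=np.radians(-18.6); yv=np.array([-np.sin(a),np.cos(a)])
for off in(.020,.032):
  for z in(.062,.075,.085,.092,.1,.125): 
    print(off,z,(proj(s,[[*(np.array([.613,-.190])+yv*off),z]])[0]-[190,100])*5)
```

```text
0.02 0.062 [190.80601309 444.92070828]
0.02 0.075 [188.32256394 420.35470592]
0.02 0.085 [186.37971021 401.11713531]
0.02 0.092 [185.00254243 387.47064595]
0.02 0.1 [183.41102017 371.68955243]
0.02 0.125 [178.31297645 321.06228822]
0.032 0.062 [197.13171388 461.20477781]
0.032 0.075 [194.6845705  436.54191861]
0.032 0.085 [192.76972517 417.22443468]
0.032 0.092 [191.41220118 403.51909372]
0.032 0.1 [189.84316369 387.66770467]
0.032 0.125 [184.8155818 336.7987332]
```

Emit:
{"op": "jog_arm", "data": {
  "commands": [
    [0,0,-5,0],
    [0,0,-5,0],
    [0,0,0,0],
    [0,0,0,0],
    [0,0,0,0],
    [0,0,0,0],
    [0,0,0,0],
    [0,0,0,0],
    [0,0,0,0],
    [0,0,0,0]
  ]
}}

```text
clock: 6.28
tool_pos: [0.613, -0.1902, 0.0517]
orientation: [-180.0, -0.0, -18.6]
force: [0.1, 0.2, 0.5]
opening: 0.0399
```

Emit:
{"op": "jog_arm", "data": {
  "commands": [
    [0,0,0,0],
    [0,0,0,0],
    [0,0,0,0],
    [0,0,0,0],
    [0,0,0,0],
    [0,0,0,0],
    [0,0,0,0],
    [0,0,0,0],
    [0,0,0,0],
    [0,0,0,0]
  ],
  "fingers": 0
}}

```text
clock: 7.12
tool_pos: [0.6132, -0.1897, 0.0516]
orientation: [-180.0, -0.0, -18.6]
force: [1.6, 5.2, 0.8]
opening: 0.0138
```

Emit:
{"op": "jog_arm", "data": {
  "commands": [
    [0,0,0,-5],
    [0,0,0,-5],
    [0,0,0,-5],
    [0,0,0,-5],
    [0,0,0,-5],
    [0,0,0,-5],
    [0,0,0,-5],
    [0,0,0,-5],
    [0,0,0,-5],
    [0,0,0,-5]
  ]
}}

```text
clock: 7.95
tool_pos: [0.6129, -0.1899, 0.0516]
orientation: [180.0, 0.0, -68.8]
force: [1.3, 4.0, 0.7]
opening: 0.0139
```

Run:
```python
from h import *
o=get_obs(); print(o['opening'],o['force'],o['moment'],o['orientation'])
```

```text
0.013939824456813434 [1.29631808 4.00905512 0.71226586] [1.75605053 0.00838422 0.18519549] [ 1.79993561e+02  8.60915734e-03 -6.87564180e+01]
```

Emit:
{"op": "jog_arm", "data": {
  "commands": [
    [0,0,0,-3],
    [0,0,0,-2],
    [0,0,0,-1],
    [0,0,0,-1],
    [0,0,0,-1],
    [0,0,0,-1],
    [0,0,0,0],
    [0,0,0,0],
    [0,0,0,0],
    [0,0,0,0]
  ]
}}

```text
clock: 8.78
tool_pos: [0.6129, -0.19, 0.0516]
orientation: [180.0, 0.0, -77.5]
force: [-0.7, 5.5, 2.1]
opening: 0.0136
```

Run:
```python
from h import *
o=get_obs(); print(o['opening'],o['force'],o['moment'],o['orientation'])
s=snapshot('top'); save(s,'t4.png',(280,135,400,235),6)
s=snapshot('scene'); save(s,'s4.png',(190,100,270,230),5)
s=snapshot('wrist'); save(s,'w4.png',(180,150,380,300),4)
```

```text
0.013604815162249607 [-0.66947588  5.45431751  2.07947748] [2.01413097 0.14752997 0.2883718 ] [ 1.79992042e+02  8.02959021e-03 -7.74961785e+01]
```

View pics/s4.png

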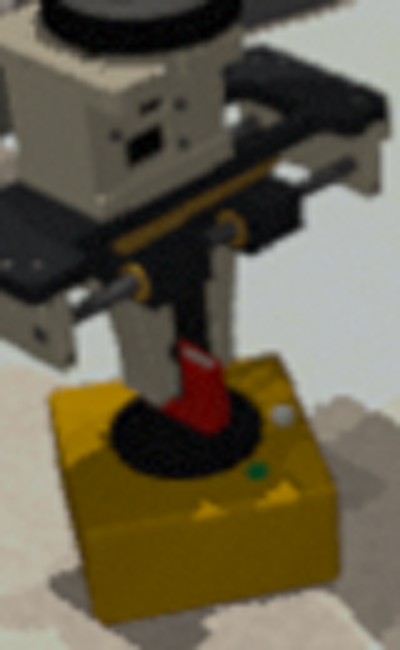

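View pics/w4.png

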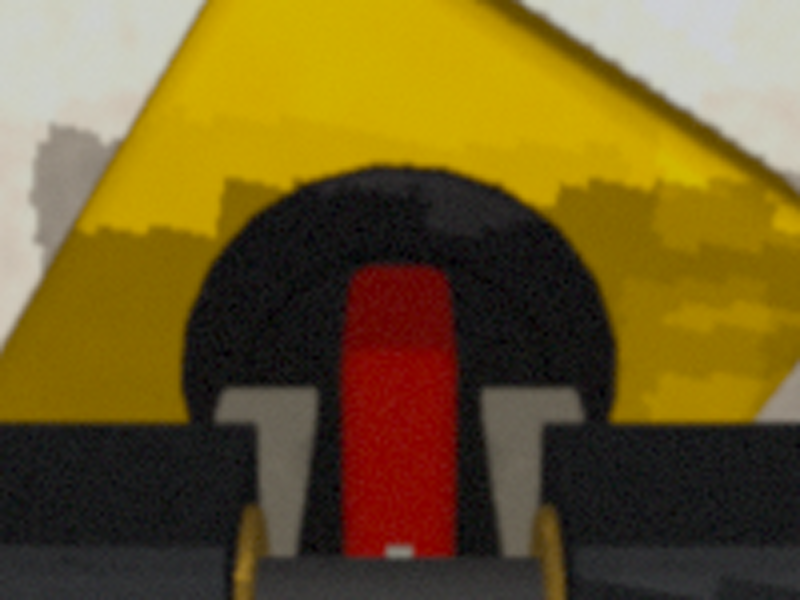

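Emit:
{"op": "jog_arm", "data": {
  "commands": [
    [0,0,0,-1],
    [0,0,0,-1],
    [0,0,0,0],
    [0,0,0,0],
    [0,0,0,0],
    [0,0,0,0],
    [0,0,0,0],
    [0,0,0,0],
    [0,0,0,0],
    [0,0,0,0]
  ]
}}

```text
clock: 9.77
tool_pos: [0.6129, -0.1901, 0.0516]
orientation: [180.0, 0.0, -79.5]
force: [-0.6, 5.0, 2.6]
opening: 0.0143
```

Run:
```python
from h import *
o=get_obs(); print(o['opening'],o['force'],o['moment'],o['orientation'])
```

```text
0.014267564675852924 [-0.62045769  4.98855665  2.60795869] [1.97940706 0.2289249  0.63780503] [ 1.79999319e+02  9.05699547e-04 -7.95342043e+01]
```

Emit:
{"op": "jog_arm", "data": {
  "commands": [
    [0,0,0,0],
    [0,0,0,0],
    [0,0,0,0],
    [0,0,0,0],
    [0,0,0,0],
    [0,0,0,0],
    [0,0,0,0],
    [0,0,0,0],
    [0,0,0,0],
    [0,0,0,0]
  ],
  "fingers": 80
}}

```text
clock: 10.6
tool_pos: [0.6128, -0.1904, 0.0516]
orientation: [180.0, -0.0, -79.6]
force: [-0.5, -0.4, 0.5]
opening: 0.0752
```

Emit:
{"op": "jog_arm", "data": {
  "commands": [
    [0,0,15,0],
    [0,0,20,0],
    [0,0,25,0],
    [0,0,25,0],
    [0,0,25,0],
    [0,0,25,0],
    [0,0,15,0],
    [0,0,0,0],
    [0,0,0,0],
    [0,0,0,0]
  ]
}}

```text
clock: 11.43
tool_pos: [0.6125, -0.1901, 0.2009]
orientation: [180.0, 0.0, -79.6]
force: [-0.6, -0.2, -0.3]
opening: 0.0798
```

Run:
```python
from h import *
o=get_obs(); print(o['opening'],o['force'],o['moment'],o['tool_pos'])
s=snapshot('scene'); save(s,'s5.png',(150,60,450,390),1.8)
s=snapshot('wrist'); save(s,'w5.png',(180,100,380,300),3)
```

```text
0.07981226776385351 [-0.6155827  -0.15221466 -0.27176226] [ 0.04384304 -0.02380638 -0.03880555] [ 0.6124722  -0.19005467  0.20088056]
```

View pics/s5.png

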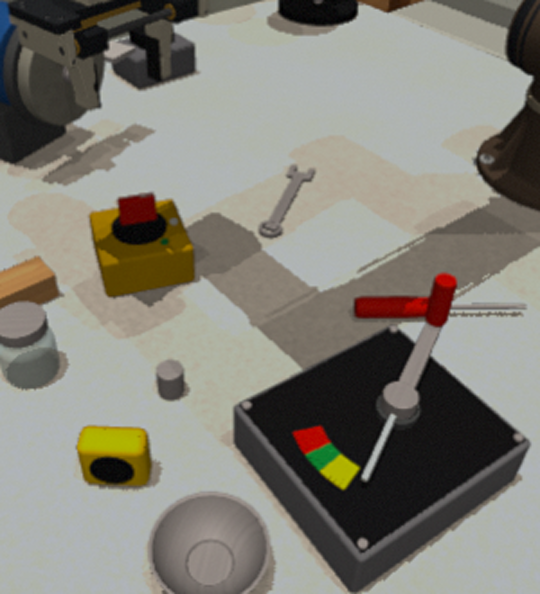

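View pics/w5.png

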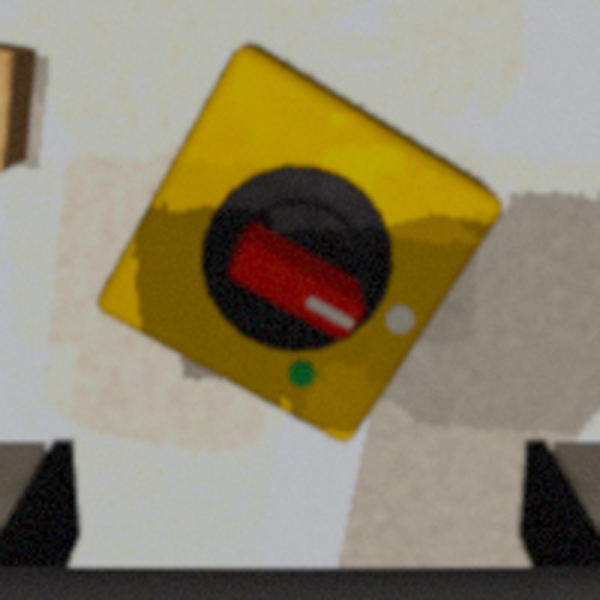

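Emit:
{"op": "jog_arm", "data": {
  "commands": [
    [-7,17,0,5.2],
    [-7,17,0,5.2],
    [-7,17,0,5.2],
    [-7,17,0,5.2],
    [-7,17,0,5.2],
    [-7,17,0,5.2],
    [-7,17,0,5.2],
    [-7,17,0,5.2],
    [-7,17,0,5.2],
    [-7,17,0,5.2]
  ],
  "fingers": 60
}}

```text
clock: 12.37
tool_pos: [0.5421, -0.0195, 0.2006]
orientation: [179.9, 0.1, -27.3]
force: [-0.0, 0.0, 0.1]
opening: 0.0602
```

Emit:
{"op": "jog_arm", "data": {
  "commands": [
    [-7,17,0,5.2],
    [-7,17,0,5.2],
    [-7,17,0,5.2],
    [-7,17,0,5.2],
    [-7,17,0,5.2],
    [-7,17,0,5.2],
    [-7,17,0,5.2],
    [-7,17,0,5.2],
    [-7,17,0,5.2],
    [-3.5,15,0,5.2]
  ]
}}

```text
clock: 13.2
tool_pos: [0.4753, 0.1484, 0.2008]
orientation: [180.0, 0.1, 24.7]
force: [-0.1, -0.9, -1.1]
opening: 0.0601
```

Emit:
{"op": "jog_arm", "data": {
  "commands": [
    [0,0,0,0],
    [0,0,0,0],
    [0,0,0,0],
    [0,0,0,0],
    [0,0,0,0],
    [0,0,0,0],
    [0,0,0,0],
    [0,0,0,0],
    [0,0,0,0],
    [0,0,0,0]
  ]
}}

```text
clock: 14.03
tool_pos: [0.4765, 0.1477, 0.2016]
orientation: [180.0, -0.0, 24.4]
force: [-0.5, -0.5, -0.2]
opening: 0.0602
```

```bash
cat >> h.py <<'E'
from scipy.spatial.transform import Rotation as Ro
def wrist():
    o=get_obs(); s=snapshot('wrist')
    T=np.eye(4);T[:3,:3]=Ro.from_euler('xyz',o['orientation'],degrees=True).as_matrix();T[:3,3]=o['tool_pos']
    M=np.linalg.inv(T@s['mount']); s['rvec']=Ro.from_matrix(M[:3,:3]).as_rotvec(); s['tvec']=M[:3,3]
    return o,s
E
python3 - <<'E'
from h import *
import pickle
o,s=wrist(); pickle.dump((o,s),open('w6.pkl','wb')); save(s,'w6.png',None,1.4)
print(o['tool_pos'],o['orientation'],o['force'],o['joint_pos'])
print(1.4*proj(s,[[.4757,.148,.137],[.5755,.1942,.086]]))
E
```

```text
[0.47647704 0.14774194 0.20156957] [ 1.79999458e+02 -9.45537613e-04  2.44290789e+01] [-0.52445927 -0.46386416 -0.18696575] [ 3.98392703e+01  3.44593012e+00 -2.03028464e+01  8.45820712e-04
 -6.62504561e+01  7.45894680e+01]
[[389.15949793 292.70400733]
 [387.92508244 102.02027569]]
```

View pics/w6.png

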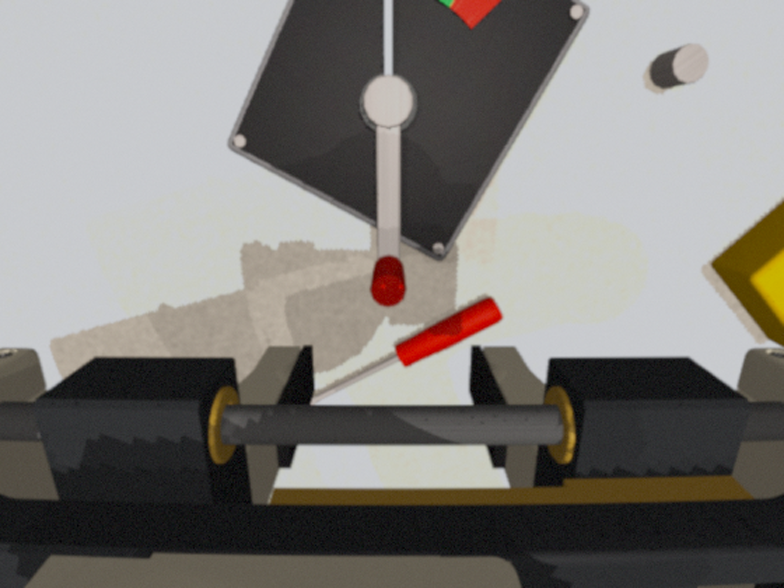

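Emit:
{"op": "jog_arm", "data": {
  "commands": [
    [0.5,1,-15,0],
    [0,0,-20,0],
    [0,0,-20,0],
    [0,0,-20,0],
    [0,0,-15,0],
    [0,0,-10,0],
    [0,0,-8,0],
    [0,0,-6,0],
    [0,0,0,0],
    [0,0,0,0]
  ]
}}

```text
clock: 14.92
tool_pos: [0.4772, 0.1489, 0.0879]
orientation: [180.0, -0.0, 24.5]
force: [0.8, -0.4, 0.3]
opening: 0.0598
```

Run:
```python
from h import *
o,s=wrist(); save(s,'w7.png',(180,100,380,300),3)
s=snapshot('scene'); save(s,'s7.png',(300,120,450,340),3)
print(o['tool_pos'],o['orientation'],o['force'],o['moment'])
```

```text
[0.47722894 0.14893511 0.08786291] [ 1.79992122e+02 -1.48121035e-02  2.44505163e+01] [ 0.78638107 -0.42361692  0.32373898] [-0.05542704 -0.05231713 -0.02927438]
```

View pics/s7.png

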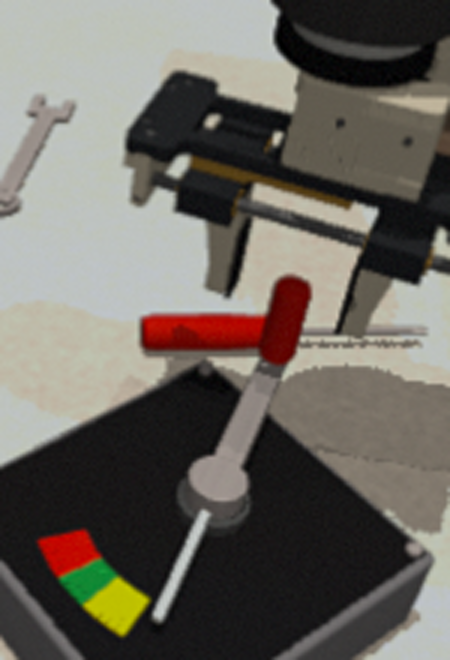

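View pics/w7.png

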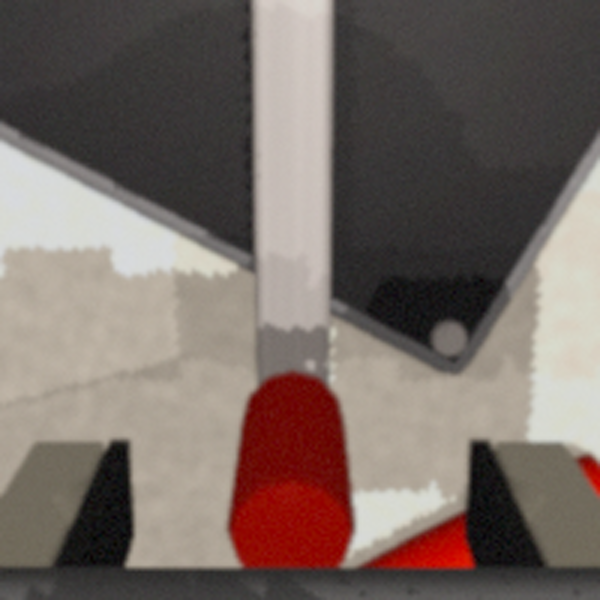

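Emit:
{"op": "jog_arm", "data": {
  "commands": [
    [0,0,0,0],
    [0,0,0,0],
    [0,0,0,0],
    [0,0,0,0],
    [0,0,0,0],
    [0,0,0,0],
    [0,0,0,0],
    [0,0,0,0],
    [0,0,0,0],
    [0,0,0,0]
  ],
  "fingers": 0
}}

```text
clock: 15.85
tool_pos: [0.4765, 0.15, 0.0876]
orientation: [-179.9, -0.0, 24.4]
force: [-4.4, 6.0, 2.4]
opening: 0.0211
```

Run:
```python
from h import *
o=get_obs()
print(o['tool_pos'],o['orientation'],o['force'],o['moment'],o['opening'])
pv=np.array([.5755,.1942]); p=o['tool_pos'][:2]; v=p-pv; print(np.hypot(*v),np.degrees(np.arctan2(v[1],v[0])))
prev=p
for a in(5,10,15,20,25,28.4):
    t=np.radians(-a); q=pv+np.array([[np.cos(t),-np.sin(t)],[np.sin(t),np.cos(t)]])@v; print(a,(q-prev)*1000); prev=q
```

```text
[0.47654056 0.15000444 0.08757835] [-1.79900777e+02 -2.72694166e-02  2.44378057e+01] [-4.40071389  5.97485907  2.35096239] [ 2.17587719  1.71356736 -0.01526027] 0.021093074157669395
0.10837997226164245 -155.9343262037712
5 [-3.47532674  8.79306082]
10 [-2.69573632  9.06249525]
15 [-1.89562973  9.26295862]
20 [-1.08109624  9.39292528]
25 [-0.25833497  9.45140611]
28.4 [0.29555308 6.4236578 ]
```

Emit:
{"op": "jog_arm", "data": {
  "commands": [
    [-1.8,4.4,0,-2.5],
    [-1.7,4.4,0,-2.5],
    [-1.4,4.6,0,-2.5],
    [-1.3,4.6,0,-2.5],
    [-1,4.7,0,-2.5],
    [-0.9,4.7,0,-2.5],
    [-0.6,4.7,0,-2.5],
    [-0.5,4.7,0,-2.5],
    [0,0,0,0],
    [0,0,0,0]
  ]
}}

```text
clock: 16.68
tool_pos: [0.4671, 0.185, 0.0875]
orientation: [179.9, 0.1, 4.5]
force: [-3.9, -1.9, 4.4]
opening: 0.021
```

Run:
```python
from h import *
o=get_obs()
print(o['tool_pos'],o['orientation'],o['force'],o['moment'],o['opening'])
s=snapshot('top'); save(s,'t8.png',(125,145,225,265),6)
s=snapshot('scene'); save(s,'s8.png',(270,205,450,390),4)
```

```text
[0.46711813 0.18504889 0.08750158] [1.79941683e+02 6.71944981e-02 4.54640774e+00] [-3.85154274 -1.91105509  4.44704588] [-0.84462455  1.41215828  0.23377343] 0.02100883853275738
```

View pics/t8.png

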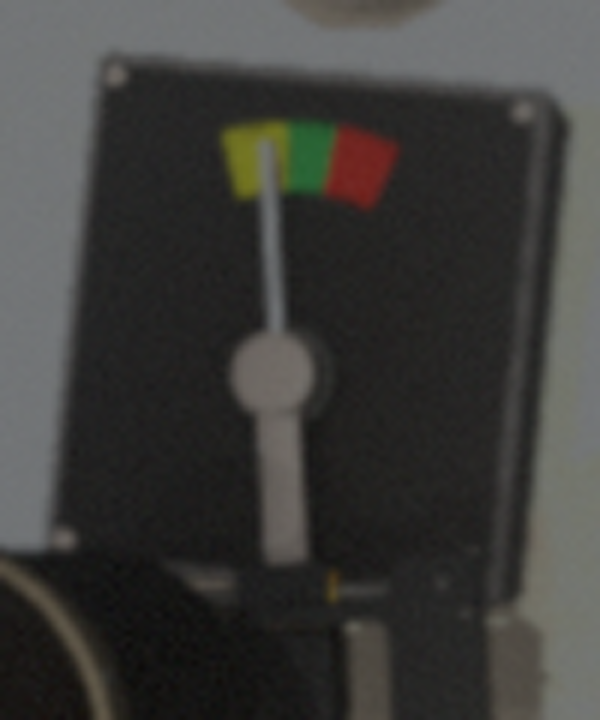

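View pics/s8.png

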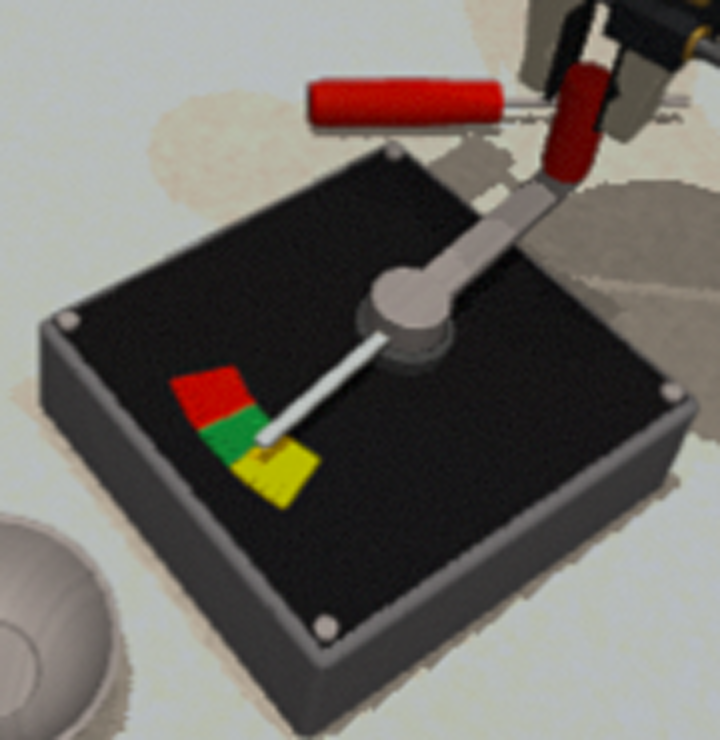

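Run:
```python
from h import *
import pickle
S=pickle.load(open('s0.pkl','rb'))
def c(n,o,z,u,h): return at(S[n],[(u[0]+.5)/z-.5+o[0],(u[1]+.5)/z-.5+o[1]],h)
for n,o,z,hub,pt in(('top',(125,145),6,(273,373),(266,148)),('scene',(270,205),4,(411,297),(265,440))):
    a=c(n,o,z,hub,.086);b=c(n,o,z,pt,.074);v=(b-a); print(n,b,np.hypot(*v[:2]),np.degrees(np.arctan2(v[1],v[0])))
```

```text
top [0.6613176  0.20247007 0.074     ] 0.08667924227331042 5.938417065884575
scene [0.66105495 0.20391168 0.074     ] 0.08586715217317512 5.4801770697820364
```

Emit:
{"op": "jog_arm", "data": {
  "commands": [
    [-0.3,3,0,-1.6],
    [-0.2,3,0,-1.6],
    [-0.1,3,0,-1.6],
    [0,3,0,-1.6],
    [0.1,3,0,-1.5],
    [0.1,3,0,-1.5],
    [0,0,0,0],
    [0,0,0,0],
    [0,0,0,0],
    [0,0,0,0]
  ]
}}

```text
clock: 17.62
tool_pos: [0.4669, 0.203, 0.0875]
orientation: [180.0, 0.0, -4.9]
force: [-4.2, -2.5, 5.1]
opening: 0.0208
```

Run:
```python
from h import *
o=get_obs()
print(o['tool_pos'],o['orientation'],o['force'],o['moment'],o['opening'])
s=snapshot('top'); save(s,'t9.png',(125,145,225,265),6)
s=snapshot('scene'); save(s,'s9.png',(270,205,450,390),4)
```

```text
[0.46694672 0.20303341 0.08750856] [ 1.79969786e+02  3.91147865e-02 -4.89139011e+00] [-4.15808446 -2.54923223  5.10589841] [-0.92274118  1.66989766  0.2691697 ] 0.020849697403912768
```

View pics/t9.png

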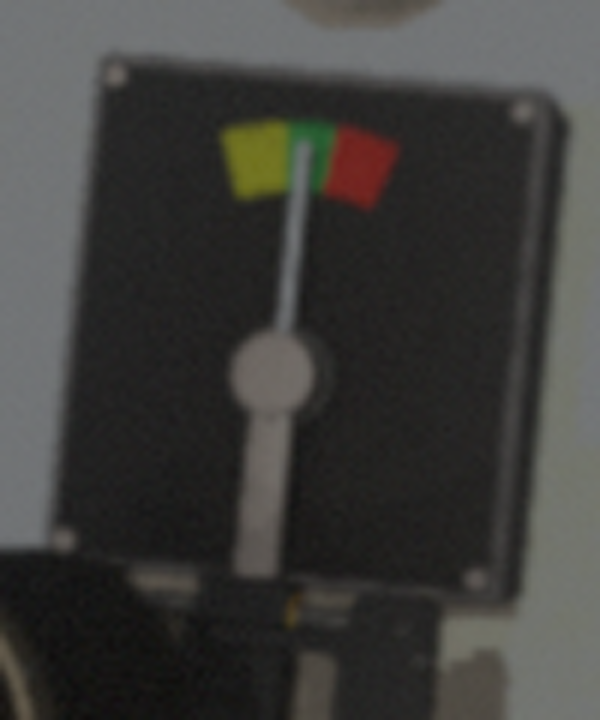

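View pics/s9.png

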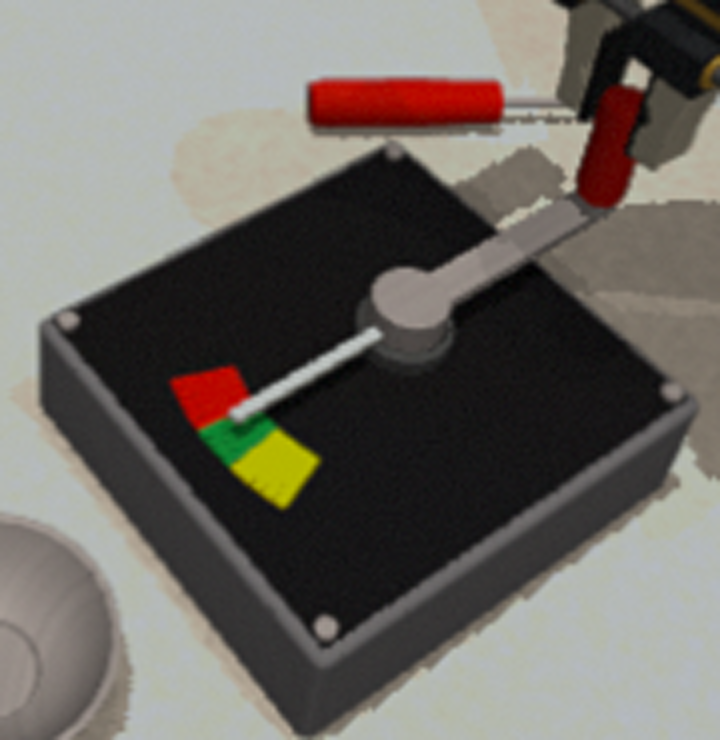

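Run:
```python
from h import *
import pickle
S=pickle.load(open('s0.pkl','rb'))
def c(n,o,z,u,h): return at(S[n],[(u[0]+.5)/z-.5+o[0],(u[1]+.5)/z-.5+o[1]],h)
for n,o,z,hub,pt in(('top',(125,145),6,(273,373),(304,149)),('scene',(270,205),4,(411,297),(238,414))):
    a=c(n,o,z,hub,.086);b=c(n,o,z,pt,.074);v=(b-a); print(n,b,np.hypot(*v[:2]),np.degrees(np.arctan2(v[1],v[0])))
s=snapshot('scene'); save(s,'s10.png',None,1.4)
```

```text
top [0.66116969 0.1878573  0.074     ] 0.08625110244262306 -3.7525888448467675
scene [0.66117307 0.18926607 0.074     ] 0.08583511872243753 -4.306271411576095
```

View pics/s10.png

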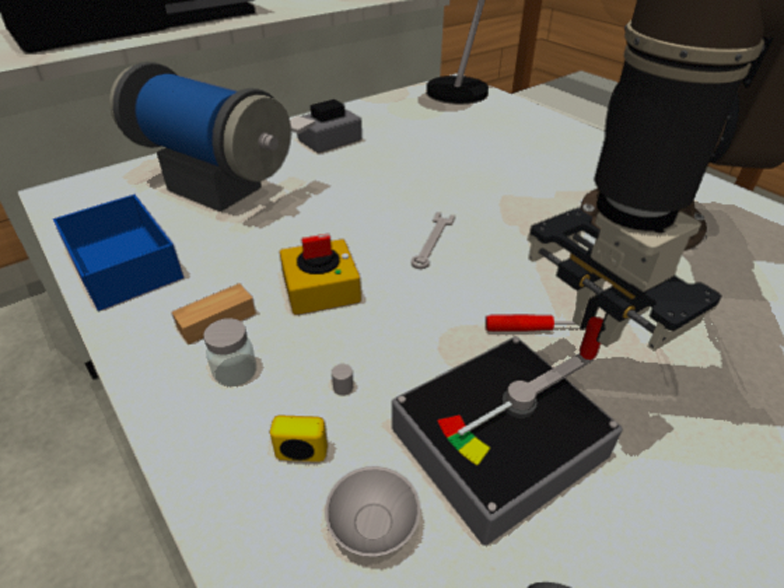

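```bash
python3 -c "
from plant import *
print(get_obs()['clock'],close_job())"
```

```text
the job is handed in; nothing more can be done
17.7667 None
```

The job is handed in at 17.8 s. The start switch was twisted and released, and the gripper is holding the speed lever with its pointer over green.

- **Start switch:** I turned it clockwise to its stop; the torque jumped to 0.64 N m there, above the spring's 0.17 N m. I then let go, and the wrist and scene pictures showed it back at the white dot.
- **Speed lever:** I gripped it at rest and swung it about 28° clockwise in two steps. My last checks put the pointer at -3.8° in the top view and -4.3° in the scene view. Green runs from about +2° to -10°, with its middle near -3.7°. The pointer was well short of the red in both pictures I took of the swing. The fingers read 21 mm open on the 22 mm handle, and the forces were about 5 N per axis.
- **Loose things:** in the last scene picture they stand where they were at the start.

**Fingertip mismatch:** the first close on the switch bar missed, and the fingers shut at 0 mm just above it. The pictures put the real fingertips about 30 mm behind the reported tool point. I opened, lowered about 25 mm and gripped the bar properly, and allowed for the same offset at the lever. No contact force showed during the miss.

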